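Open up the desktop PC and hold the card retainer back

ROBOT

A 7-joint arm with a two-finger parallel gripper is mounted at the origin on the work surface. World frame = base frame: x ahead of the robot, y to its left, z up, the work surface at z = 0. Lengths are in m, angles in rad, forces in N, time in s.
With the tool pointing down it reaches from about 0.35 to 0.9 m from the base axis. Payload 7.2 kg.
Tool frame: the origin (TCP) lies midway between the tips of the shut fingers; the grasp point (between the pads) lies 19 mm behind it; z points along the fingers, y is the line along which they close (so a half turn about z gives the same grasp; the last joint's range is limited). The gripper opens to 88 mm and grips with 3 to 60 N. Pads are 20 mm wide; open, the fingers measure 115 mm over their backs; the gripper's body (75 mm by 178 mm) begins 61 mm behind the grasp point.
Start: joints at [1.205, 0.411, -0.013, 1.596, 0.006, 1.134, -0.082], TCP at [0.183, -0.597, 0.223] pointing down, gripper open.
Joint ranges: [-2.95, 2.95], [-0.29, 1.99], [-1.47, 1.44], [0.14, 2.54], [-1.03, 4.17], [0.13, 1.85], [-2.86, 2.86]. Speed limits (rad/s): [2.39, 2.39, 3.01, 3.01, 3.14, 3.14, 3.14].

INTERFACE

Orientations are given as a unit quaternion [w, x, y, z].
In Python, from rig import env gives the robot as it stands.
- The arm moves only by the tool carry_out, never from a script. Its argument "steps" is a list of rows, each a list of 7 numbers: the finger opening in m, from 0 to 0.0878, then the shift along the tool's x, y, z in m, then the turn, a rotation vector about the tool's x, y, z in degrees. A call has 1 to 20 rows; each row shifts and turns the commanded pose from where the row before left it, along the tool's axes as they then stand; what a row does not reach is not made up. A row lasts 1/12 s, in which the tool goes at most 41.7 mm and 7.16 degrees, less where a joint would pass 70% of its speed; a pose out of reach is approached as far as the arm can. A call is refused whole if a number of a shift passes 0.0417 or a number of a turn 7.16, either way. A call with a gripper value outside its range is refused whole. The fingers move at their own pace and stop on an object; the grip force is fixed at half the most. Time passes only in rows, so rows that do not move let the fingers close. It gives the time, the measured TCP pose, the force, the opening and the grip force at its end, in the units of the state.
- env.sense(): the state, without advancing time (a new reading comes with each control period).
- env.snapshot(name): name is "side" or "top"; returns a dict with "img" (400x640x3 uint8, red, green, blue), "camera_matrix" (3x3 intrinsics, pixels), "rvec" (rotation vector, rad) and "tvec" (3), from world to camera coordinates, as OpenCV has them. Camera axes: x right, y down, z forward; pixel columns grow to the right and rows downward; lengths in m; the calibration is good to about 2 mm. A picture is of the moment at which its call begins. There is no depth.
- env.close_job(): hands the job in; it is judged then, once.
The state is a dict: "t": time; "q": joint angles; "qvel": joint speeds; "joint_efforts": joint torques, N m; "tcp_pos": TCP position; "tool_rot": TCP orientation; "ft_force": force on the tool from outside, world axes, zero at the start; "torque": the same for the moment, N m; "width": opening from 0.0 (shut) to 1.0 (fully open); "gripper_force": force on a finger pad.
Only numpy, scipy, OpenCV 4.12 (cv2) and the standard library are available. Lean on these libraries where they do the work, as an engineer would, in place of code of your own. Each camera call takes 0.05 s, during which the arm holds its last target. There are 200 camera calls.

TASK

I want to take the graphics card out of this open desktop PC. Fold its drive cage up by the orange bail until it stands upright and let go of it, then swing the card retainer with the orange post off the slot brackets against its spring, all the way to its stop, and keep holding it there: finish while still holding it. Do not disturb the screw dish, hard drive, screwdriver and disc tub lying about.

Things in the scene. Friction and masses are not known exactly. Their poses are not given: they have to be found in the camera images.
- chassis: Open desktop PC, 300 x 320 x 100 mm (own x, y, z), steel with black front bezel, fixed to the bench, turned up to 20 degrees. Origin: centre of its underside. Own +y points to the bezel, -y to the rear panel with the slots, z up. Walls 100 mm high, but the rear wall is cut down to 74 mm at own x 36 to 114 mm. A power supply 66 mm high runs along the -x wall.
- drive_cage (a joint): Angle (rad) of the drive cage, a steel tray with a disc drive, 150 wide, 140 long, 28 mm thick, about 0.45 kg. 0 = down, level; 1.57 = upright; travel 0 to 1.83. It turns about a line along the chassis's own x through cage_hinge, its free edge rising and going over to the front (+y). Stiff hinge (0.55 N m friction): it stays where left. Lifting by the bail takes 4 to 6 N. Starts at 0 to 0.35.
- cage_hinge (a point): Point on the cage's hinge line at the middle of the cage's width, 77 mm above the bench. Fixed to the chassis.
- bail_bar (a point): Centre of the cage's orange bail: a round bar 9 mm thick, 80 mm long, parallel to the hinge line, 176 mm from it along the tray and 6 mm to the tray's upper side. The tray's edge lies 36 mm from the bar, so fingers fit either side. 83 mm above the bench with the cage down, 253 mm upright. Nothing under it is higher than 46 mm. The bar can turn between finger pads.
- retainer (a joint): Angle (rad) of the card retainer, a 12 mm wide steel arm that swings level about an upright pivot. 0 = at rest over the slot brackets, along the chassis's own +x; grows anticlockwise seen from above, towards the front; stop at 1.45. A torsion spring always pulls it back to 0: at the post about 2.5 N at rest, 7 N at the stop. The bail is in its way while the cage is down.
- retainer_pivot (a point): Point on the retainer's upright pivot axis, 84 mm above the bench. Fixed to the chassis.
- finger_post (a point): Point on the axis of the retainer's orange finger post, 93 mm above the bench: an upright round post 14 mm thick, 96 mm from the pivot axis, top 98 mm above the bench. The arm's upper face is at 83 mm, so 15 mm of post stands free above it to be pinched or pushed. The graphics card below the post's path is 71 mm high.
- screw_dish_center (a point): Centre of a loose steel dish of screws, 68 mm across and 20 mm high, standing on the PC's power supply. Leave alone.
- hard_drive_center (a point): Centre of a loose hard drive, 102 x 147 x 26 mm, on the bench beyond the PC's rear panel. Leave alone.
- screwdriver: Loose screwdriver with red handle, 170 mm long, lying on the bench beyond the PC's front bezel; origin at the middle of its underside. Leave alone.
- disc_tub_center (a point): Centre of a loose clear disc tub with black base, 128 mm across and 100 mm high, on the bench beyond the PC's far (+x) wall. Leave alone.

How it is judged:
On the way, in this order (a step that is already met when the one before it is completed fails the run):
1. the drive cage stands upright, let go and at rest (value of joint drive_cage between 1.396 and 1.745 rad and velocity of joint drive_cage between -0.05 and 0.05 rad/s and contact force between drive_cage and anything else below 0.3 N), for 0.3 s.
2. the fingers are swinging the retainer off the slot brackets (value of joint retainer above 0.5 rad and contact force between the fingers and retainer above 1 N), for 0.05 s.
At the end, for the whole second after the job is handed in: Fingers press the retainer with over 2 N and hold it still within 4 degrees of its stop (joint above 1.38 of 1.45), no tool wedging it; the drive cage stands by itself within 10 degrees of upright; dish, hard drive and tub within 20 mm and screwdriver within 30 mm of their start (value of joint retainer above 1.38 rad and velocity of joint retainer between -0.05 and 0.05 rad/s and contact force between the fingers and retainer above 2 N and contact force between retainer and screwdriver below 0.3 N and value of joint drive_cage between 1.396 and 1.745 rad and contact force between each of the arm, the fingers and drive_cage below 0.5 N and distance of each of screw_dish_center, hard_drive_center, disc_tub_center from where it was at the start of the episode below 0.02 m and distance of screwdriver from where it was at the start of the episode below 0.03 m); the arm keeps its last pose, push and grip.
It fails at once if a bystander is shoved or knocked over (distance of any of screw_dish_center, hard_drive_center, disc_tub_center from where it was at the start of the episode above 0.02 m or distance of screwdriver from where it was at the start of the episode above 0.03 m).
It also fails if it takes over 58 s, if anything falls off the work surface, if the arm or the gripper's body presses on something with over 40 N, if the wrist force passes 120 N, or if a joint passes its speed limit or range.

## Working session

There is one attempt and no reset: what is moved stays moved. The work goes in short steps, Python scripts to look and compute and a tool call to move; the robot and the scene stay as the last step left them, time stands still between calls to the robot, and variables do not carry over. Pictures are saved under pics/ and viewed, at most 10 in all, crops included, and the job is handed in when it is done.

Besides the shell and the picture viewer there is one more tool, called after ">>>" as a command line: name --pt "numbers of a row" for each row, then --argument value for the rest. carry_out: Moves the arm, as the interface text tells. Its arguments: {"type":"object","properties":{"steps":{"type":"array","items":{"type":"array","items":{"type":"number"}}}},"required":["steps"]}

```bash
mkdir -p pics && ls
python3 - <<'E'
from rig import env
import cv2
s=env.sense();print(s)
for n in("side","top"):
    d=env.snapshot(n);cv2.imwrite(f"pics/{n}0.png",d["img"][:,:,::-1])
    R=cv2.Rodrigues(d["rvec"])[0];print(n,d["camera_matrix"],(-R.T@d["tvec"].ravel()),R)
E
```

```text
pics
{'t': 0.0, 'q': array([ 1.20478945,  0.41185994, -0.0127281 ,  1.59707601,  0.00560901,
        1.13429729, -0.08219107]), 'qvel': array([ 3.28755075e-04,  3.79431968e-07,  1.31283880e-03,  7.76358455e-04,
        2.28544352e-03, -6.24393814e-04, -4.52601225e-04]), 'joint_efforts': array([-5.67793722e-05, -5.87962890e+01,  6.41918611e-01, -2.91074735e+01,
       -5.37159364e-02,  1.82930985e-02,  1.25903498e-04]), 'tcp_pos': array([ 0.18320084, -0.59699863,  0.22182081]), 'tool_rot': array([-7.82875217e-04,  9.88930155e-01,  1.48379599e-01, -1.76092394e-04]), 'ft_force': array([0.16082705, 0.23255902, 0.28151404]), 'torque': array([-0.04153931, -0.02326883,  0.00572574]), 'gripper_force': 0.0, 'width': 0.9995314091183167}
side [[363.87778862   0.         320.32148767]
 [  0.         363.87778862 197.63072322]
 [  0.           0.           1.        ]] [0.19191051 0.47304797 0.78940446] [[-0.74278034 -0.66931875  0.01702283]
 [-0.51896548  0.55948864 -0.64625637]
 [ 0.42302743 -0.48886079 -0.76293049]]
top [[388.70595731   0.         320.97642177]
 [  0.         388.70595731 203.44066593]
 [  0.           0.           1.        ]] [0.38497854 0.02416452 1.17732646] [[ 2.21452385e-02 -9.99754715e-01  3.11857783e-04]
 [-9.87848009e-01 -2.19294937e-02 -1.53868150e-01]
 [ 1.53837248e-01  3.09937879e-03 -9.88091339e-01]]
```

View pics/top0.png

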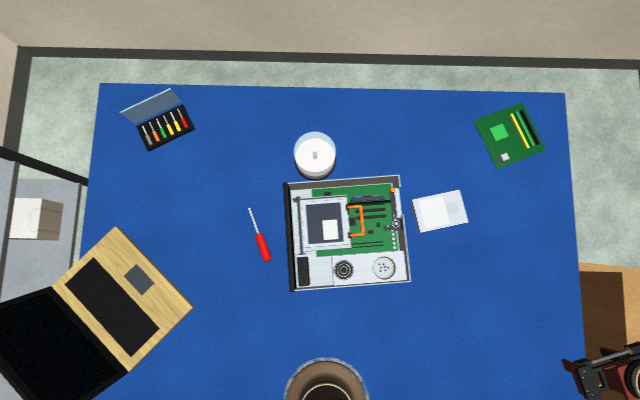

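View pics/side0.png

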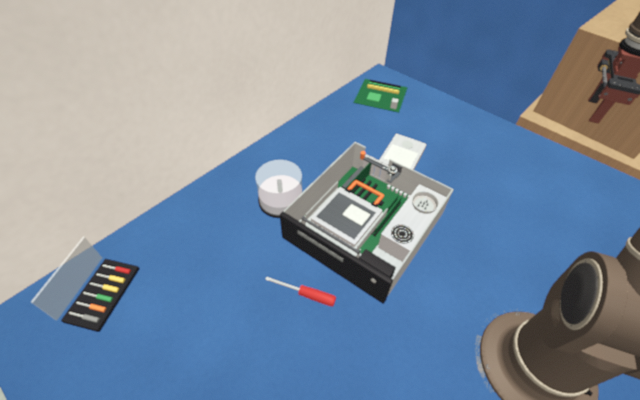

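The top view shows the PC at about (348,232), with its bezel to the left (world +y), the bail at (358,222), the post at about (394,188) and the pivot at about (396,224). The dish is at (384,268), the tub at (315,155), the hard drive at (440,210) and the screwdriver at (260,238). Next I'll zoom in and measure.

```bash
cat > h.py <<'E'
import numpy as np,cv2
from rig import env
def snap(n):
    d=env.snapshot(n);d["R"]=cv2.Rodrigues(d["rvec"])[0];d["t"]=np.ravel(d["tvec"]);d["C"]=-d["R"].T@d["t"];return d
def ray(d,p):
    v=d["R"].T@np.linalg.inv(d["camera_matrix"])@np.array([p[0],p[1],1.]);return v/np.linalg.norm(v)
def onz(d,p,z):
    v=ray(d,p);return d["C"]+v*(z-d["C"][2])/v[2]
def tri(a,pa,b,pb):
    A=[];y=[]
    for d,p in((a,pa),(b,pb)):
        v=ray(d,p);P=np.eye(3)-np.outer(v,v);A.append(P);y.append(P@d["C"])
    x=np.linalg.lstsq(np.vstack(A),np.hstack(y),rcond=None)[0]
    return x,[np.linalg.norm(P@x-q) for P,q in zip(A,y)]
def proj(d,X): return cv2.projectPoints(np.array(X,float).reshape(-1,3),d["rvec"],d["tvec"],d["camera_matrix"],None)[0].reshape(-1,2)
def orange(d,box):
    h=cv2.cvtColor(d["img"],cv2.COLOR_RGB2HSV);m=cv2.inRange(h,(7,150,120),(20,255,255))
    k=np.zeros_like(m);x0,y0,x1,y1=box;k[y0:y1,x0:x1]=1;m=m*k
    n,l,st,c=cv2.connectedComponentsWithStats(m);return [(st[i].tolist(),c[i].round(1).tolist()) for i in range(1,n) if st[i][4]>3],l
BOX={"top":(280,165,420,300),"side":(275,135,460,300)}
E
python3 - <<'E'
from h import *
ims=[]
for n in("top","side"):
    d=snap(n);o,l=orange(d,BOX[n]);print(n,o)
    x0,y0=(275,165) if n=="top" else (300,135)
    ims.append(cv2.resize(d["img"][y0:y0+140,x0:x0+160],None,fx=4 if 0 else 4,fy=4,interpolation=cv2.INTER_CUBIC)[:560,:640])
    cv2.imwrite(f"pics/{n}z.png",ims[-1][:,:,::-1])
E
```

```text
top [([390, 187, 5, 5, 18], [392.2, 189.3]), ([347, 205, 18, 32, 186], [358.6, 220.1])]
side [([361, 152, 4, 7, 20], [362.1, 154.9]), ([347, 180, 37, 25, 219], [366.4, 189.6])]
```

View pics/topz.png

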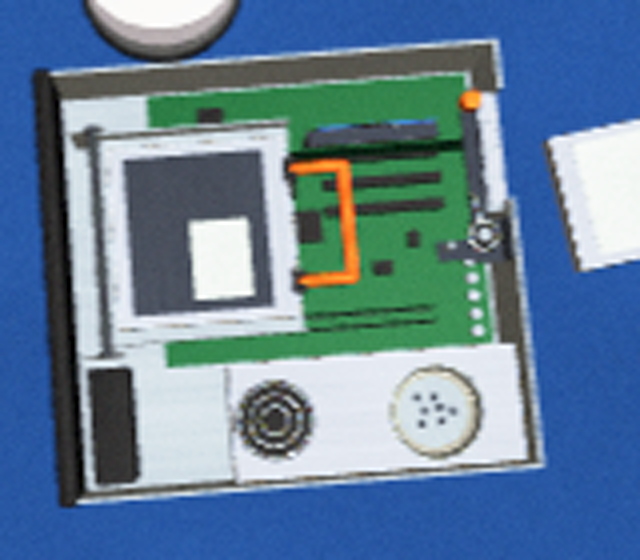

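View pics/sidez.png

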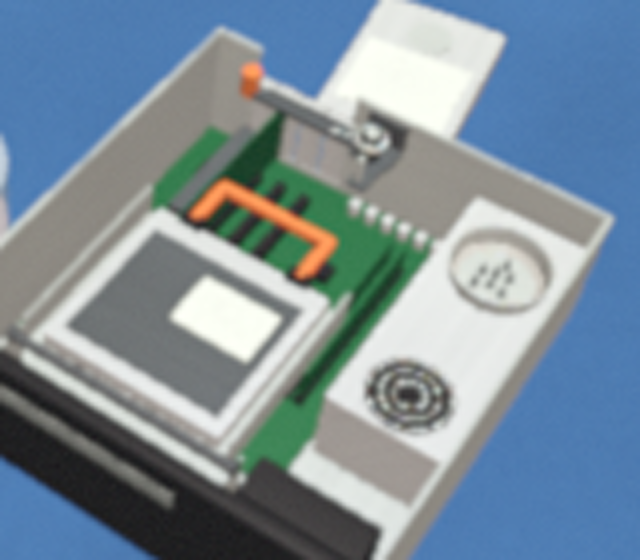

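Zoomed, full-frame pixels. In the top view the bail bar runs (362.5,206) to (363,234.5), the post top is at (392.8,190), the pivot at (396.2,223.3) and the hinge rod (298.5,198) to (301.5,253.5). In the side view the bar runs (357,182) to (383,195), the post top is at (363,152.5) and the pivot at (393,169.5).

Run:
```python
from h import *
np.set_printoptions(precision=4,suppress=True)
T=snap("top");S=snap("side")
for n,a,b in(("barfar",(361.8,206.3),(357,181.8)),("barnear",(363.2,235),(383,195.5)),("post",(392.8,190),(363,153)),("pivot",(396.2,223.3),(393,169.5))):
    print(n,*tri(T,a,S,b))
po=onz(T,(392.8,190),.098);pi=onz(T,(396.2,223.3),.088);print("post,pivot",po,pi,np.linalg.norm((po-pi)[:2]),np.degrees(np.arctan2(*(po-pi)[[1,0]])))
print("S post,pivot",onz(S,(363,153),.098),onz(S,(393,169.5),.088))
for c in((410.75,281.25),(399.5,175.5),(291,289),(286,183)):print("corner",onz(T,c,.1))
for c in((298.5,198),(301.5,253.5)):print("hinge",onz(T,c,.077))
for c in((384,267.5),):print("dish",onz(T,c,.08))
```

```text
barfar [ 0.5504 -0.0889  0.08  ] [np.float64(0.00027151947875840945), np.float64(0.00027151947875855685)]
barnear [ 0.4686 -0.0926  0.0856] [np.float64(0.0007741019661637953), np.float64(0.0007741019661636472)]
post [ 0.5974 -0.1744  0.0959] [np.float64(0.0011109116742703054), np.float64(0.0011109116742699452)]
pivot [ 0.5029 -0.1852  0.0879] [np.float64(0.00020079168297807876), np.float64(0.00020079168297835795)]
post,pivot [ 0.596  -0.1745  0.098 ] [ 0.5027 -0.1853  0.088 ] 0.09384316426388546 6.613181730753377
S post,pivot [ 0.5972 -0.172   0.098 ] [ 0.5031 -0.1851  0.088 ]
corner [ 0.344  -0.2214  0.1   ]
corner [ 0.6379 -0.1934  0.1   ]
corner [0.3161 0.1036 0.1   ]
corner [0.609  0.1277 0.1   ]
hinge [0.5707 0.0925 0.077 ]
hinge [0.4128 0.0792 0.077 ]
dish [ 0.3792 -0.1519  0.08  ]
```

Measurements agree: yaw is about 5.3°, the bail centre is at (0.510,-0.091,0.083), and it is 176 mm from the hinge at (0.492,0.086). The cage is therefore down, with an angle near 0. Post to pivot comes out at 94 to 95 mm against the stated 96. I'll rise, align the tool with the chassis, and go above the bail.

>>> carry_out --pt "0.03 0 0 -0.03 0 0 5.9" --pt "0.03 0 0 -0.03 0 0 5.9" --pt "0.03 0.0248 -0.0316 0 0 0 0" --pt "0.03 0.0248 -0.0316 0 0 0 0" --pt "0.03 0.0248 -0.0316 0 0 0 0" --pt "0.03 0.0248 -0.0316 0 0 0 0" --pt "0.03 0.0248 -0.0316 0 0 0 0" --pt "0.03 0.0248 -0.0316 0 0 0 0" --pt "0.03 0.0248 -0.0316 0 0 0 0" --pt "0.03 0.0248 -0.0316 0 0 0 0" --pt "0.03 0.0248 -0.0316 0 0 0 0" --pt "0.03 0.0248 -0.0316 0 0 0 0" --pt "0.03 0.0248 -0.0316 0 0 0 0" --pt "0.03 0.0248 -0.0316 0 0 0 0" --pt "0.03 0.0248 -0.0316 0 0 0 0" --pt "0.03 0.0248 -0.0316 0 0 0 0" --pt "0.03 0.0248 -0.0316 0 0 0 0" --pt "0.03 0 0 0 0 0 0"

```text
t: 1.8
tcp_pos: [0.5135, -0.0831, 0.2828]
tool_rot: [-0.002, 0.999, 0.051, 0.001]
ft_force: [-0.1, 0.2, -0.5]
width: 0.34
gripper_force: 0.0
```

```bash
cat >> h.py <<'E'
from scipy.spatial.transform import Rotation as Ro
np.set_printoptions(precision=4,suppress=True)
def togo(target,yaw=5.3):
    "shift in the tool's axes (mm) and turn (deg) to target with tool x at yaw, pointing down"
    s=env.sense();q=s["tool_rot"];R=Ro.from_quat(np.r_[q[1:],q[0]])
    D=Ro.from_euler("z",yaw,degrees=True)*Ro.from_euler("x",180,degrees=True)
    print("t",round(s["t"],2),"tcp",s["tcp_pos"],"shift mm",1e3*R.inv().apply(np.array(target)-s["tcp_pos"]),"turn",(R.inv()*D).as_rotvec(degrees=True),"F",s["ft_force"],"w",s["width"]*.0878,"g",s["gripper_force"],"q",s["q"])
E
python3 -c "
from h import *
togo([.5095,-.0907,.064])"
```

```text
t 1.8 tcp [ 0.5135 -0.0831  0.2828] shift mm [ -5.2603   7.9772 218.7815] turn [-0.2085 -0.1434  0.5195] F [-0.0614  0.164  -0.4529] w 0.029873377727863044 g 0.0 q [ 0.4015  0.2095 -0.3902  1.7452  0.0807  1.2012 -1.4793]
```

>>> carry_out --pt "0.03 -0.005 0.008 0.03 0 0 0.5" --pt "0.03 0 0 0.04 0 0 0" --pt "0.03 0 0 0.04 0 0 0" --pt "0.03 0 0 0.04 0 0 0" --pt "0.03 0 0 0.018 0 0 0" --pt "0.03 0 0 0 0 0 0" --pt "0.03 0 0 0 0 0 0"

```text
t: 2.38
tcp_pos: [0.5056, -0.0998, 0.1143]
tool_rot: [-0.0, 0.999, 0.042, -0.001]
ft_force: [0.7, -0.1, 0.6]
width: 0.343
gripper_force: 0.0
```

Run:
```python
from h import *
togo([.5095,-.0907,.064])
S=snap("side");T=snap("top")
a=cv2.resize(S["img"][135:260,300:440],None,fx=3,fy=4);b=cv2.resize(T["img"][165:290,280:420],None,fx=2.8,fy=4)
cv2.imwrite("pics/above.png",np.hstack([cv2.resize(S["img"][130:260,300:430],(400,400)),cv2.resize(T["img"][165:295,285:415],(400,400))])[:,:,::-1])
```

```text
t 2.38 tcp [ 0.5056 -0.0998  0.1143] shift mm [ 4.7115 -8.7432 50.3363] turn [-0.0366  0.1039 -0.5331] F [ 0.7025 -0.0739  0.5644] w 0.03012786052971451 g 0.0 q [ 0.3864  0.3802 -0.3538  1.9553  0.1735  0.837  -1.5486]
```

View pics/above.png

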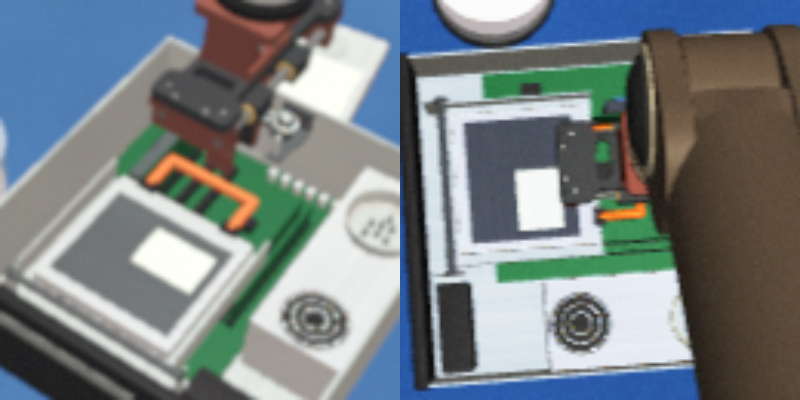

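The picture shows the fingers slightly rearward of the bar. My previous correction was for lag only, so I'll undo it (+4.7, -8.7 mm) and descend.

>>> carry_out --pt "0.03 0.0045 -0.0087 0 0 0 -0.5" --pt "0.03 0 0 0 0 0 0" --pt "0.03 0 0 0 0 0 0" --pt "0.03 0 0 0.02 0 0 0" --pt "0.03 0 0 0.02 0 0 0" --pt "0.03 0 0 0.01 0 0 0" --pt "0.03 0 0 0 0 0 0" --pt "0.03 0 0 0 0 0 0" --pt "0.03 0 0 0 0 0 0" --pt "0.03 0 0 0 0 0 0"

```text
t: 3.32
tcp_pos: [0.5106, -0.0908, 0.0657]
tool_rot: [0.0, 0.999, 0.046, 0.001]
ft_force: [-0.1, -0.4, 0.3]
width: 0.34
gripper_force: 0.0
```

Run:
```python
from h import *
togo([.5095,-.0907,.064])
S=snap("side")
cv2.imwrite("pics/grasp.png",cv2.resize(S["img"][130:260,300:460],None,fx=4,fy=4,interpolation=cv2.INTER_CUBIC)[:,:,::-1])
```

```text
t 3.32 tcp [ 0.5106 -0.0908  0.0657] shift mm [-1.0744 -0.2272  1.6632] turn [ 0.0261 -0.0903 -0.0391] F [-0.0796 -0.3975  0.3183] w 0.029895856074280747 g 0.0 q [ 0.3495  0.454  -0.3367  1.9881  0.2188  0.7322 -1.5979]
```

View pics/grasp.png

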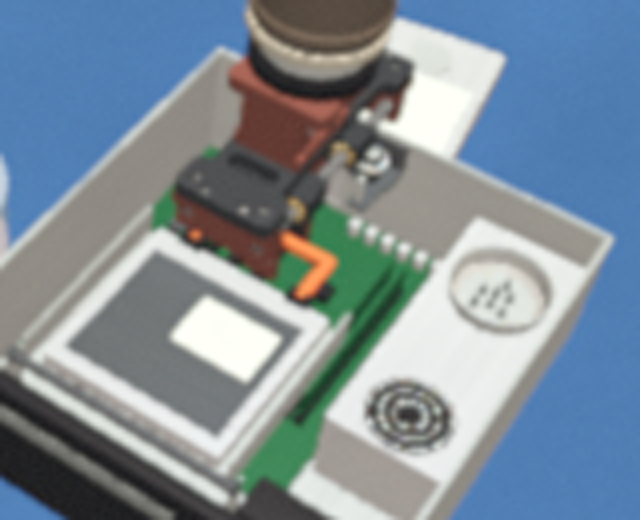

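The front finger stands between the tray and the bar (bar seen at zoom (310,250)), and there is no contact force. I'll close on it.

>>> carry_out --pt "0.0 0 0 0.0015 0 0 0" --pt "0.0 0 0 0 0 0 0" --pt "0.0 0 0 0 0 0 0" --pt "0.0 0 0 0 0 0 0" --pt "0.0 0 0 0 0 0 0" --pt "0.0 0 0 0 0 0 0"

```text
t: 3.87
tcp_pos: [0.5098, -0.0902, 0.0632]
tool_rot: [-0.0, 0.999, 0.046, -0.0]
ft_force: [0.3, 3.5, 0.2]
width: 0.092
gripper_force: 30.0
```

Run:
```python
from h import *
togo([.5095,-.0907,.064])
# arc rows: hinge-frame, bar at (-176,6) rotated towards +y
a0=np.arctan2(6,-176);r=np.hypot(176,6)
th=np.linspace(0,1.57,25);u=r*np.cos(a0-th);w=r*np.sin(a0-th)
print(np.c_[np.diff(u),np.diff(w)].round(1).tolist())
```

```text
t 3.87 tcp [ 0.5098 -0.0902  0.0632] shift mm [-0.3747  0.4967 -0.8307] turn [-0.0306  0.0013 -0.0087] F [0.2595 3.4949 0.1751] w 0.008115957644411512 g 29.998265504837036 q [ 0.3483  0.4576 -0.3362  1.9903  0.2199  0.7284 -1.5992]
[[0.8, 11.5], [1.5, 11.4], [2.3, 11.3], [3.0, 11.1], [3.7, 10.9], [4.4, 10.6], [5.1, 10.3], [5.8, 10.0], [6.4, 9.6], [7.0, 9.1], [7.6, 8.7], [8.2, 8.1], [8.7, 7.6], [9.1, 7.0], [9.6, 6.4], [10.0, 5.8], [10.3, 5.1], [10.6, 4.4], [10.9, 3.7], [11.1, 3.0], [11.3, 2.2], [11.4, 1.5], [11.5, 0.7], [11.5, -0.0]]
```

The bar is gripped at 8 mm width and 30 N. Now the first half of the arc.

>>> carry_out --pt "0 0 -0.0008 -0.0115 0 0 0" --pt "0 0 -0.0015 -0.0114 0 0 0" --pt "0 0 -0.0023 -0.0113 0 0 0" --pt "0 0 -0.003 -0.0111 0 0 0" --pt "0 0 -0.0037 -0.0109 0 0 0" --pt "0 0 -0.0044 -0.0106 0 0 0" --pt "0 0 -0.0051 -0.0103 0 0 0" --pt "0 0 -0.0058 -0.01 0 0 0" --pt "0 0 -0.0064 -0.0096 0 0 0" --pt "0 0 -0.007 -0.0091 0 0 0" --pt "0 0 -0.0076 -0.0087 0 0 0" --pt "0 0 -0.0082 -0.0081 0 0 0" --pt "0 0 0 0 0 0 0" --pt "0 0 0 0 0 0 0" --pt "0 0 0 0 0 0 0"

```text
t: 5.12
tcp_pos: [0.5045, -0.036, 0.1875]
tool_rot: [0.001, 0.999, 0.045, 0.0]
ft_force: [-2.1, -5.0, 4.6]
width: 0.092
gripper_force: 30.0
```

Run:
```python
from h import *
togo([.504,-.0408,.1875])
S=snap("side")
cv2.imwrite("pics/half.png",cv2.resize(S["img"][90:270,280:480],None,fx=3,fy=3,interpolation=cv2.INTER_CUBIC)[:,:,::-1])
```

```text
t 5.12 tcp [ 0.5045 -0.036   0.1875] shift mm [-0.9726  4.7156 -0.0345] turn [ 0.1251 -0.0129 -0.0864] F [-2.1225 -5.0447  4.6035] w 0.00804929086608059 g 29.991973042488098 q [ 0.3095  0.275  -0.4007  1.903   0.1298  0.988  -1.6292]
```

View pics/half.png

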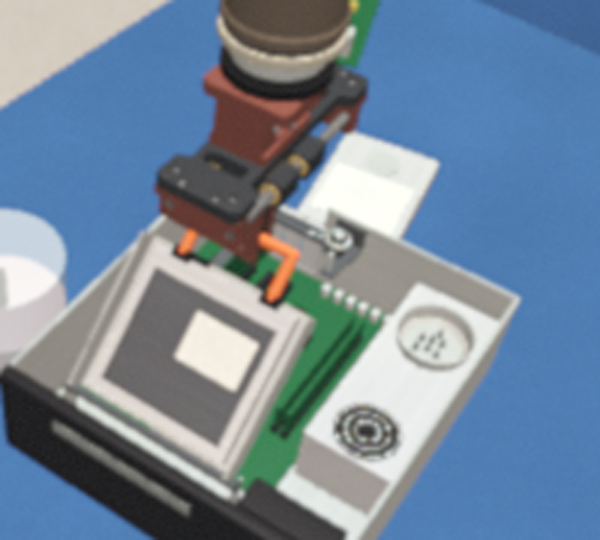

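The cage is about halfway up, with the bail at zoom (240,245) still in the fingers and small forces. Now the second half.

>>> carry_out --pt "0 0 -0.0087 -0.0076 0 0 0" --pt "0 0 -0.0091 -0.007 0 0 0" --pt "0 0 -0.0096 -0.0064 0 0 0" --pt "0 0 -0.01 -0.0058 0 0 0" --pt "0 0 -0.0103 -0.0051 0 0 0" --pt "0 0 -0.0106 -0.0044 0 0 0" --pt "0 0 -0.0109 -0.0037 0 0 0" --pt "0 0 -0.0111 -0.003 0 0 0" --pt "0 0 -0.0113 -0.0022 0 0 0" --pt "0 0 -0.0114 -0.0015 0 0 0" --pt "0 0 -0.0115 -0.0007 0 0 0" --pt "0 0 -0.0115 0 0 0 0" --pt "0 0 0 0 0 0 0" --pt "0 0 0 0 0 0 0" --pt "0 0 0 0 0 0 0"

```text
t: 6.42
tcp_pos: [0.4925, 0.0924, 0.235]
tool_rot: [-0.001, 0.999, 0.047, 0.0]
ft_force: [-4.9, 3.3, 8.4]
width: 0.091
gripper_force: 30.0
```

Run:
```python
from h import *
togo([.493,.091,.234])
```

```text
t 6.42 tcp [0.4925 0.0924 0.235 ] shift mm [0.3456 1.4031 0.9692] turn [-0.0719 -0.0318  0.0586] F [-4.8786  3.3225  8.3933] w 0.007998118556599411 g 30.016818344593048 q [ 0.132   0.2265 -0.483   1.8497  0.1166  1.0924 -1.8715]
```

The cage is upright, with the bar at z about 0.254. I'll release and rise clear.

>>> carry_out --pt "0.035 0 0 0 0 0 0" --pt "0.035 0 0 0 0 0 0" --pt "0.035 0 0 0 0 0 0" --pt "0.035 0 0 0 0 0 0" --pt "0.035 0 0 -0.02 0 0 0" --pt "0.035 0 0 -0.03 0 0 0" --pt "0.035 0 0 -0.04 0 0 0" --pt "0.035 0 0 0 0 0 0" --pt "0.035 0 0 0 0 0 0" --pt "0.035 0 0 0 0 0 0" --pt "0.035 0 0 0 0 0 0"

```text
t: 7.33
tcp_pos: [0.4926, 0.09, 0.322]
tool_rot: [0.0, 0.999, 0.046, -0.001]
ft_force: [-0.3, -0.3, -1.0]
width: 0.4
gripper_force: 0.0
```

Run:
```python
from h import *
togo([.5965,-.174,.2])
S=snap("side");T=snap("top");print(orange(S,(250,60,460,300))[0],orange(T,(270,160,420,300))[0])
H=np.array([.4925,.086])
cv2.imwrite("pics/up.png",np.hstack([cv2.resize(S["img"][70:270,280:480],(400,400)),cv2.resize(T["img"][150:300,270:420],(400,400))])[:,:,::-1])
print(proj(S,[.4925,.0915,.253]))
```

```text
t 7.33 tcp [0.4926 0.09   0.322 ] shift mm [ 79.5683 272.3293 121.8832] turn [ 0.0158  0.1137 -0.0474] F [-0.3026 -0.2981 -0.9549] w 0.03511419173089395 g 0.0 q [ 0.1479  0.1599 -0.4832  1.7173  0.077   1.2852 -1.831 ]
[([361, 152, 3, 7, 19], [362.0, 155.0]), ([312, 177, 39, 32, 242], [332.4, 189.7])] [([390, 187, 5, 5, 18], [392.2, 189.3])]
[[331.8854 186.1482]]
```

View pics/up.png

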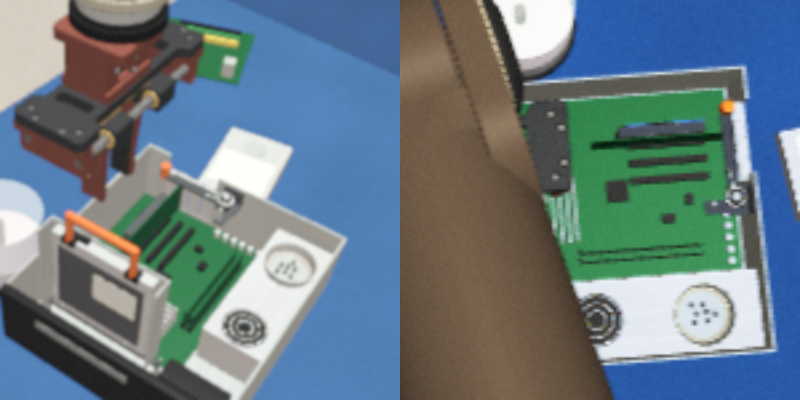

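The cage stands alone. The bar in the side view, from (315,179) to (347,192), has its middle at (331.3,185.7), matching the projected upright position (331.9,186.1). The retainer is still at rest. Next I'll go above the post and turn 90° so the fingers close along the chassis x.

>>> carry_out --pt "0.034 0.0114 0.039 0 0 0 0" --pt "0.034 0.0114 0.039 0 0 0 0" --pt "0.034 0.0114 0.039 0 0 0 0" --pt "0.034 0.0114 0.039 0 0 0 0" --pt "0.034 0.0114 0.039 0 0 0 0" --pt "0.034 0.0114 0.039 0 0 0 0" --pt "0.034 0.0114 0.039 0 0 0 0" --pt "0.034 0 0 0 0 0 -6.92" --pt "0.034 0 0 0 0 0 -6.92" --pt "0.034 0 0 0 0 0 -6.92" --pt "0.034 0 0 0 0 0 -6.92" --pt "0.034 0 0 0 0 0 -6.92" --pt "0.034 0 0 0 0 0 -6.92" --pt "0.034 0 0 0 0 0 -6.92" --pt "0.034 0 0 0 0 0 -6.92" --pt "0.034 0 0 0 0 0 -6.92" --pt "0.034 0 0 0 0 0 -6.92" --pt "0.034 0 0 0 0 0 -6.92" --pt "0.034 0 0 0 0 0 -6.92" --pt "0.034 0 0 0 0 0 -6.92"

```text
t: 9.1
tcp_pos: [0.5973, -0.1742, 0.322]
tool_rot: [-0.001, 0.672, 0.741, -0.0]
ft_force: [0.7, 0.3, -0.3]
width: 0.389
gripper_force: 0.0
```

>>> carry_out --pt "0.034 0 0 0.04 0 0 0" --pt "0.034 0 0 0.04 0 0 0" --pt "0.034 0 0 0.04 0 0 0" --pt "0.034 0 0 0.04 0 0 0" --pt "0.034 0 0 0.03 0 0 0" --pt "0.034 0 0 0 0 0 0" --pt "0.034 0 0 0 0 0 0" --pt "0.034 0 0 0 0 0 0" --pt "0.034 0 0 0 0 0 0"

```text
t: 9.85
tcp_pos: [0.5992, -0.1743, 0.1356]
tool_rot: [0.002, 0.674, 0.739, 0.001]
ft_force: [-0.1, -0.3, 0.3]
width: 0.386
gripper_force: 0.0
```

Run:
```python
from h import *
togo([.597,-.175,.087],95.3)
```

```text
t 9.85 tcp [ 0.5992 -0.1743  0.1356] shift mm [-0.408  -2.4348 48.602 ] turn [ 0.1957  0.0641 -0.0787] F [-0.0843 -0.2701  0.3161] w 0.033902894571701606 g 0.0 q [ 0.5981  0.5546 -0.5573  1.6655  0.3347  1.0143  0.0214]
```

Run:
```python
from h import *
togo([.597,-.175,.087],95.3)
S=snap("side")
cv2.imwrite("pics/post.png",cv2.resize(S["img"][100:200,310:430],None,fx=5,fy=5,interpolation=cv2.INTER_CUBIC)[:,:,::-1])
```

```text
t 9.85 tcp [ 0.5992 -0.1743  0.1356] shift mm [-0.408  -2.4348 48.602 ] turn [ 0.1957  0.0641 -0.0787] F [-0.0843 -0.2701  0.3161] w 0.033902894571701606 g 0.0 q [ 0.5981  0.5546 -0.5573  1.6655  0.3347  1.0143  0.0214]
```

View pics/post.png

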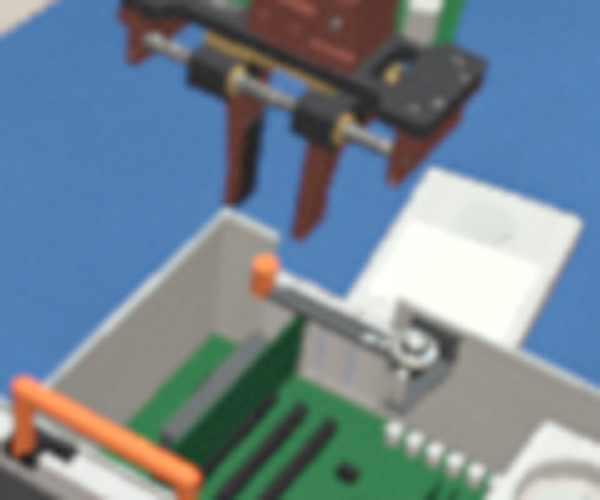

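The finger tips at zoom (235,203) and (300,236) straddle the post at (264,260), which is directly below. I'll descend to about 5 mm above the arm face and pinch.

>>> carry_out --pt "0.034 0 -0.002 0.02 0 0 0" --pt "0.034 0 0 0.017 0 0 0" --pt "0.034 0 0 0.008 0 0 0" --pt "0.034 0 0 0 0 0 0" --pt "0.034 0 0 0 0 0 0" --pt "0.034 0 0 0 0 0 0" --pt "0.034 0 0 0 0 0 0"

```text
t: 10.48
tcp_pos: [0.5965, -0.1745, 0.0895]
tool_rot: [0.001, 0.674, 0.739, 0.0]
ft_force: [-0.3, -0.1, -1.2]
width: 0.389
gripper_force: 0.0
```

Run:
```python
from h import *
togo([.597,-.175,.087],95.3)
```

```text
t 10.48 tcp [ 0.5965 -0.1745  0.0895] shift mm [-0.5026  0.4265  2.4771] turn [ 0.1047  0.0411 -0.0817] F [-0.3088 -0.144  -1.218 ] w 0.034140646427733214 g 0.0 q [ 0.5843  0.603  -0.5359  1.7078  0.3697  0.9311 -0.0063]
```

>>> carry_out --pt "0 0 0 0.002 0 0 0" --pt "0 0 0 0 0 0 0" --pt "0 0 0 0 0 0 0" --pt "0 0 0 0 0 0 0" --pt "0 0 0 0 0 0 0" --pt "0 0 0 0 0 0 0"

```text
t: 10.98
tcp_pos: [0.5995, -0.1741, 0.087]
tool_rot: [0.003, 0.674, 0.739, 0.003]
ft_force: [11.5, 0.0, -6.1]
width: 0.149
gripper_force: 30.0
```

Run:
```python
from h import *
togo([.597,-.175,.087],95.3)
# arc in chassis axes for a 96 mm radius, in steps, to 1.47
th=np.linspace(0,1.47,25);print(np.c_[np.diff(96*np.sin(th)),np.diff(96*np.cos(th))].round(1).tolist())
```

```text
t 10.98 tcp [ 0.5995 -0.1741  0.087 ] shift mm [-0.6913 -2.534  -0.0184] turn [ 0.4383  0.0177 -0.0403] F [11.4663  0.0375 -6.07  ] w 0.013097341570891324 g 30.001285672187805 q [ 0.5829  0.6072 -0.5352  1.7075  0.372   0.922  -0.0077]
[[5.9, -0.2], [5.9, -0.5], [5.8, -0.9], [5.7, -1.3], [5.7, -1.6], [5.5, -1.9], [5.4, -2.3], [5.3, -2.6], [5.1, -2.9], [4.9, -3.2], [4.7, -3.5], [4.5, -3.8], [4.2, -4.1], [4.0, -4.3], [3.7, -4.6], [3.4, -4.8], [3.1, -5.0], [2.8, -5.2], [2.5, -5.3], [2.2, -5.5], [1.8, -5.6], [1.5, -5.7], [1.1, -5.8], [0.8, -5.8]]
```

Pinched at 13 mm with the post about 2.5 mm outboard. I'll follow the arc, taking that offset up.

>>> carry_out --pt "0 0 0.0025 0 0 0 0" --pt "0 0.0059 -0.0002 0 0 0 0" --pt "0 0.0059 -0.0005 0 0 0 0" --pt "0 0.0058 -0.0009 0 0 0 0" --pt "0 0.0057 -0.0013 0 0 0 0" --pt "0 0.0057 -0.0016 0 0 0 0" --pt "0 0.0055 -0.0019 0 0 0 0" --pt "0 0.0054 -0.0023 0 0 0 0" --pt "0 0.0053 -0.0026 0 0 0 0" --pt "0 0.0051 -0.0029 0 0 0 0" --pt "0 0.0049 -0.0032 0 0 0 0" --pt "0 0.0047 -0.0035 0 0 0 0" --pt "0 0.0045 -0.0038 0 0 0 0" --pt "0 0.0042 -0.0041 0 0 0 0" --pt "0 0.004 -0.0043 0 0 0 0" --pt "0 0 0 0 0 0 0" --pt "0 0 0 0 0 0 0" --pt "0 0 0 0 0 0 0"

```text
t: 12.48
tcp_pos: [0.5619, -0.1019, 0.0869]
tool_rot: [0.001, 0.673, 0.739, 0.003]
ft_force: [9.7, 6.1, -7.5]
width: 0.146
gripper_force: 30.0
```

Run:
```python
from h import *
def st(s,P=(.503,-.185)):
    d=s["tcp_pos"][:2]-P;print("r",np.hypot(*d),"ang",np.arctan2(d[1],d[0])-np.radians(5.3))
togo([.557,-.106,.087],95.3);st(env.sense())
```

```text
t 12.48 tcp [ 0.5619 -0.1019  0.0869] shift mm [-3.6059 -5.2599 -0.1471] turn [ 0.4018 -0.1545  0.0562] F [ 9.7313  6.0867 -7.5221] w 0.01283944923472938 g 29.996218979358673 q [ 0.5156  0.5349 -0.5595  1.8399  0.3596  0.8622 -0.1232]
r 0.10184247713655632 ang 0.8615827099811239
```

The retainer is at about 0.86 rad, with a mild outward radial load of about 10 N. I'll bias slightly outward and continue toward the stop.

>>> carry_out --pt "0 0.005 -0.0035 0 0 0 0" --pt "0 0.0044 -0.0048 0 0 0 0" --pt "0 0.0031 -0.005 0 0 0 0" --pt "0 0.0028 -0.0052 0 0 0 0" --pt "0 0.0025 -0.0053 0 0 0 0" --pt "0 0.0022 -0.0055 0 0 0 0" --pt "0 0.0018 -0.0056 0 0 0 0" --pt "0 0.0015 -0.0057 0 0 0 0" --pt "0 0.0011 -0.0058 0 0 0 0" --pt "0 0.0008 -0.0058 0 0 0 0" --pt "0 0 0 0 0 0 0" --pt "0 0 0 0 0 0 0" --pt "0 0 0 0 0 0 0"

```text
t: 13.57
tcp_pos: [0.5076, -0.0788, 0.087]
tool_rot: [0.0, 0.672, 0.74, 0.005]
ft_force: [8.7, 13.9, -6.3]
width: 0.133
gripper_force: 31.0
```

Run:
```python
from h import *
togo([.504,-.089,.087],95.3)
d=env.sense()["tcp_pos"][:2]-np.array([.504,-.184]);print(np.hypot(*d),np.arctan2(d[1],d[0])-.0925)
```

```text
t 13.57 tcp [ 0.5076 -0.0788  0.087 ] shift mm [-9.8099 -4.5393 -0.1027] turn [ 0.419  -0.3221  0.199 ] F [ 8.703  13.8627 -6.2524] w 0.01170304739084202 g 30.986221432685852 q [ 0.5289  0.4554 -0.5861  1.9759  0.337   0.8002 -0.1504]
0.10526099069782531 1.4442912664683913
```

Run:
```python
from h import *
S=snap("side");T=snap("top")
print(orange(S,(250,60,460,300))[0],orange(T,(270,160,420,300))[0])
for X in([.504,-.088,.095],[.508,-.079,.095],[.503,-.185,.088]):print(X,proj(S,X),proj(T,X))
cv2.imwrite("pics/end1.png",np.hstack([cv2.resize(S["img"][120:220,310:410],(400,400),interpolation=cv2.INTER_CUBIC),cv2.resize(T["img"][170:270,310:410],(400,400),interpolation=cv2.INTER_CUBIC)])[:,:,::-1])
```

```text
[([312, 177, 39, 32, 242], [332.3, 189.6]), ([367, 184, 4, 8, 22], [368.2, 187.0])] [([290, 200, 7, 37, 142], [292.3, 217.7])]
[0.504, -0.088, 0.095] [[371.5886 187.0961]] [[361.8829 221.8215]]
[0.508, -0.079, 0.095] [[368.2306 188.2194]] [[358.6758 220.3285]]
[0.503, -0.185, 0.088] [[393.0049 169.5312]] [[396.0932 223.2026]]
```

View pics/end1.png

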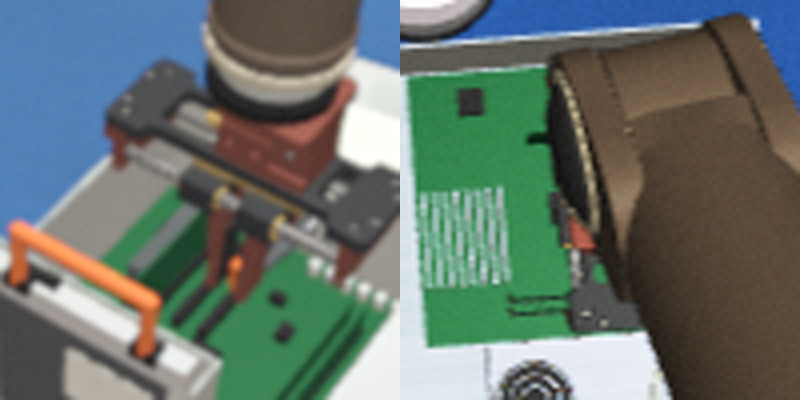

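The side crop shows the orange post at zoom (235,270) squeezed toward the front edge of the fingers. In the top crop the gripper is hidden by the arm. I'll locate the post by ray.

Run:
```python
from h import *
S=snap("side")
for z in(.088,.091,.094):
    a=onz(S,(362.1,154.9),z);b=onz(S,(368.2,187.0),z);P=np.array([.503,-.185])
    c=(b-a)[:2];print(z,a,b,"chord ang",2*np.arcsin(np.hypot(*c)/2/.096),"r",np.hypot(*(b[:2]-P)),np.hypot(*(a[:2]-P)),"ang",np.arctan2(*(b[:2]-P)[::-1])-.0925)
togo([.504,-.089,.087],95.3)
```

```text
0.088 [ 0.6001 -0.1734  0.088 ] [ 0.5138 -0.0879  0.088 ] chord ang 1.369798599086363 r 0.09769000620617925 0.09778599111586969 ang 1.367296592785863
0.091 [ 0.5983 -0.1706  0.091 ] [ 0.5124 -0.0855  0.091 ] chord ang 1.3628214289006313 r 0.09993538235513634 0.09642558097076799 ang 1.3836494543257478
0.094 [ 0.5966 -0.1679  0.094 ] [ 0.5111 -0.0831  0.094 ] chord ang 1.3558639432409023 r 0.10220630455946564 0.09515813841487987 ang 1.3992796544220452
t 13.72 tcp [ 0.5077 -0.0788  0.087 ] shift mm [-9.8051 -4.6284 -0.1296] turn [ 0.4186 -0.3253  0.1977] F [ 9.723  14.287  -6.0655] w 0.011662413513426579 g 30.976163148880005 q [ 0.5289  0.4556 -0.586   1.9757  0.337   0.8003 -0.1504]
```

The post is at about (0.513,-0.087), an angle of about 1.37, while the TCP is 8 mm further forward. The pads' rear edge is squeezing the post out. I'll ease the fingers to 18 mm so the outer finger alone holds against the spring, and move back to centre the pads.

>>> carry_out --pt "0.018 -0.001 -0.001 0 0 0 0" --pt "0.018 -0.001 -0.001 0 0 0 0" --pt "0.018 -0.001 -0.001 0 0 0 0" --pt "0.018 0 0 0 0 0 0" --pt "0.018 0 0 0 0 0 0" --pt "0.018 0 0 0 0 0 0"

```text
t: 14.22
tcp_pos: [0.5051, -0.085, 0.0875]
tool_rot: [0.002, 0.673, 0.739, 0.003]
ft_force: [7.8, 6.7, -0.6]
width: 0.206
gripper_force: 4.1
```

Run:
```python
from h import *
togo([.506,-.0885,.087],95.3)
S=snap("side");print(orange(S,(250,60,460,300))[0])
```

```text
t 14.22 tcp [ 0.5051 -0.085   0.0875] shift mm [-3.5797  0.5256  0.5445] turn [ 0.4229 -0.1237  0.0625] F [ 7.8222  6.6878 -0.5712] w 0.018123540511201276 g 4.078841060400009 q [ 0.5382  0.4514 -0.5839  1.9797  0.338   0.7994 -0.1432]
[([312, 177, 39, 32, 241], [332.2, 189.7]), ([367, 183, 7, 11, 51], [370.0, 187.9])]
```

>>> carry_out --pt "0.018 -0.003 -0.001 0 0 0 0" --pt "0.018 -0.003 -0.002 0 0 0 0" --pt "0.018 0 -0.002 0 0 0 0" --pt "0.018 0 0 0 0 0 0" --pt "0.018 0 0 0 0 0 0" --pt "0.018 0 0 0 0 0 0"

```text
t: 14.77
tcp_pos: [0.5037, -0.091, 0.0882]
tool_rot: [0.004, 0.673, 0.739, 0.006]
ft_force: [16.6, 7.6, -4.9]
width: 0.214
gripper_force: 8.2
```

Run:
```python
from h import *
togo([.506,-.0885,.087],95.3)
S=snap("side");o=orange(S,(250,60,460,300))[0];print(o)
P=np.array([.5035,-.1845])
x,y,w,h,_=o[-1][0]
for z in(.091,):
    b=onz(S,o[-1][1],z);print(b,"r",np.hypot(*(b[:2]-P)),"ang",np.arctan2(*(b[:2]-P)[::-1])-.0925)
```

```text
t 14.77 tcp [ 0.5037 -0.091   0.0882] shift mm [2.2614 2.5174 1.2017] turn [ 0.7609 -0.1433  0.0732] F [16.5989  7.6433 -4.9461] w 0.01877332304605966 g 8.211733996868134 q [ 0.553   0.447  -0.5847  1.9847  0.3361  0.7921 -0.1288]
[([312, 177, 39, 32, 241], [332.4, 189.7]), ([368, 184, 7, 10, 53], [370.4, 188.5])]
[ 0.5051 -0.0852  0.091 ] r 0.09929028053535806 ang 1.4619708495401396
```

The post is now at the stop: the force rose to 16.6 N with almost no further motion, and the outer finger's face puts the post at x about 0.506, an angle of about 1.45. I'll relieve the sideways load slightly and check it holds still.

>>> carry_out --pt "0.018 0.0015 0 0 0 0 0" --pt "0.018 0.0015 0 0 0 0 0" --pt "0.018 0 0 0 0 0 0" --pt "0.018 0 0 0 0 0 0" --pt "0.018 0 0 0 0 0 0" --pt "0.018 0 0 0 0 0 0"

```text
t: 15.32
tcp_pos: [0.5036, -0.0907, 0.0882]
tool_rot: [0.005, 0.674, 0.739, 0.005]
ft_force: [17.5, 0.8, -6.2]
width: 0.208
gripper_force: 8.4
```

>>> carry_out --pt "0.018 0 0 0 0 0 0" --pt "0.018 0 0 0 0 0 0" --pt "0.018 0 0 0 0 0 0" --pt "0.018 0 0 0 0 0 0" --pt "0.018 0 0 0 0 0 0" --pt "0.018 0 0 0 0 0 0"

```text
t: 15.82
tcp_pos: [0.5036, -0.0907, 0.0882]
tool_rot: [0.005, 0.674, 0.739, 0.005]
ft_force: [16.8, -0.9, -6.2]
width: 0.203
gripper_force: 8.4
```

Run:
```python
from h import *
togo([.506,-.0885,.087],95.3)
S=snap("side");print(orange(S,(250,60,460,300))[0])
```

```text
t 15.82 tcp [ 0.5036 -0.0907  0.0882] shift mm [2.0047 2.5863 1.2239] turn [ 0.7628  0.0178 -0.0443] F [16.8021 -0.8954 -6.1559] w 0.01778128890805763 g 8.444763422012329 q [ 0.5493  0.4459 -0.5828  1.9858  0.3385  0.7916 -0.1348]
[([312, 177, 39, 32, 240], [332.3, 189.7]), ([368, 184, 7, 10, 53], [370.5, 188.4])]
```

The arm is steady with about 17 N on the post. The spring takes only about 7 N, so the rest goes into the stop. The cage is unchanged at (332.3,189.7), so I'm handing in.

```bash
python3 -c "
from rig import env
print(env.close_job())"
```

```text
the job is handed in; nothing more can be done
None
```

The job is handed in, but no verdict came back: the drive cage stands upright on its own, and the fingers were holding the retainer at its stop with about 17 N at hand-in.

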